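Unclamp a bent conduit and lay it in the notched stand

ROBOT

A 6-joint arm with a two-finger parallel gripper is mounted at the origin on the work surface. World frame = base frame: x ahead of the robot, y to its left, z up, the work surface at z = 0. Lengths are in m, angles in degrees, forces in N, time in s.
With the tool pointing down it reaches from about 0.3 to 0.75 m from the base axis. Payload 8.5 kg.
Tool frame: the origin (TCP) lies at the very end of the fingers, on their centre line; the grasp point (between the pads) lies 19 mm behind it; z points along the fingers, y is the line along which they close (so a half turn about z gives the same grasp; the last joint's range is limited). The gripper opens to 85 mm and grips with 20 to 120 N. Pads are 22 mm wide; open, the fingers measure 114 mm over their backs; the gripper's body (76 mm by 85 mm) begins 54 mm behind the grasp point. The pads swing forward as they close: fully open they stand 13 mm farther back than shut.
Start: joints at [-84.815, 21.807, 74.336, -0, 83.858, -12.336], TCP at [0.166, -0.524, 0.231] pointing down, gripper open.
Joint ranges: [-178.18, 178.18], [-50.72, 133.34], [12.68, 142.11], [-81.47, 261.47], [9.98, 163.14], [-165.26, 165.26]. Speed limits (degrees/s): [136.94, 136.94, 180, 180, 180, 180].

INTERFACE

Orientations are given as a 3x3 rotation matrix whose columns are the frame's x, y, z axes.
In Python, from rig import observe, cams, ticket gives the robot as it stands.
- The arm moves only by the tool move_arm, never from a script. Its arguments are lists of equal length, an entry for each row: "jaw": the finger opening in cm, from 0 to 8.54; "dp": the shift along the tool's x, y, z in cm, a list of three; "turn": the turn, a rotation vector about the tool's x, y, z in rad, a list of three. In form: {"jaw": [jaw, ...], "dp": [[tx, ty, tz], ...], "turn": [[wx, wy, wz], ...]}. A call has 1 to 12 rows; each row shifts and turns the commanded pose from where the row before left it, along the tool's axes as they then stand; what a row does not reach is not made up. A row lasts 1/12 s, in which the tool goes at most 41.7 mm and 7.16 degrees, less where a joint would pass 70% of its speed; a pose out of reach is approached as far as the arm can. A call is refused whole if a number of a shift passes 4.17 or a number of a turn 0.125, either way. A call with a gripper value outside its range is refused whole. The fingers move at their own pace and stop on an object; "force" is the grip in N (left out, the last holds). Time passes only in rows, so rows that do not move let the fingers close. It gives the time, the measured TCP pose, the force, the opening and the grip force at its end, in the units of the state.
- observe(): the state, without advancing time (a new reading comes with each control period).
- cams.get_image(name): name is "scene" or "side" or "wrist"; returns (picture, depth): 384x512x3 uint8, red, green, blue; 384x512 float32, m along the optical axis (not along the pixel's ray), 0 where there is no reading.
- cams.calibration(name): a dict with "vertical_fov" (degrees; the focal length in pixels is half the picture's height over the tangent of half this angle, whatever the lens; pixels are square), "cx", "cy" (the principal point, pixels), "k1" (the pictures are not rectified: a ray, as slopes to the right and down, at radius r is drawn at 1 + k1 r^2 times it, then the intrinsics apply), "view" (4x4, takes a point from world to camera coordinates); the wrist camera has in their place "tool_from_camera" (4x4, takes a point from camera to tool coordinates, whose origin is the TCP and whose axes are the flange's). Camera axes: x right, y up, looking along -z (the intrinsics and any distortion apply to the point x, -y, -z); pixel columns grow to the right and rows downward; lengths in m; the calibration is good to about 2 mm. A picture is of the moment at which its call begins: read the wrist's pose just before it. calibration takes no time and is no camera call.
- ticket.close_job(): hands the job in; it is judged then, once.
Trained networks look in the newest picture that a camera, given by its name, has taken for a name from the list of things; names that differ only in an ending like _2 or _b are one class to them, and where a whole thing is asked for, a point or a joint stands for the part that bears it (a point fixed in the world has none). Each returns a list of dicts, best first, with "p" (0 to 1); they miss things now and then, are a little off and sometimes report something else, mostly with a low value. They report only what shows in the picture. A call takes as long as a camera call.
- cams.spot_in(camera, query): "box" ([centre column, centre row, width, height] as shares, 0 to 1, of the picture: columns of its width, rows of its height, round what is visible of it).
- cams.outline_of(camera, query): "mask" (384x512 bool, what is visible of it) and "box" ([centre column, centre row, width, height] as shares, 0 to 1, of the picture: columns of its width, rows of its height, round what is visible of it).
- cams.mark_of(camera, query): "location" ([column, row] as shares, 0 to 1, of the picture: columns of its width, rows of its height: a listed point, or the origin of a listed thing).
The state is a dict: "time_s": time; "q": joint angles; "qvel": joint speeds; "joint_efforts": joint torques, N m; "position": TCP position; "tool_rot": TCP orientation; "ft_force": force on the tool from outside, world axes, zero at the start; "wrist_torque": the same for the moment, N m; "grip_width": finger opening in m; "gripper_force": force on a finger pad.
Only numpy, scipy, OpenCV 4.12 (cv2) and the standard library are available. Lean on these libraries where they do the work, as an engineer would, in place of code of your own. Each camera call takes 0.05 s, during which the arm holds its last target. There are 200 camera calls.

TASK

Flip the toggle clamp fully open, so that it stays open, while the bent conduit still lies in the forming fixture; then lift the conduit out, lay it flat on the bare bench top and let go of it. Take hold of it afresh, turn it to suit, and lower it into the stand so that both ends lie fully down in the two notches; let go and leave the clamp open. Never drop the conduit and leave the screwdriver, junction box and angle bracket where they are.

Things in the scene. Friction and masses are not known exactly. Their poses are not given: they have to be found in the camera images.
- tube_bend (a point): Loose bent steel conduit: L of round tube, 20 mm diameter, 0.24 kg. Its legs, produced, meet square at the 'corner' and end 130 mm from it; straight from 45 mm on, bend radius 45 mm. This point: middle of the bend, on the centre line, 13 mm from the corner along each leg. x: along leg a from the corner; y: along leg b; z up when flat. Centre line 40 mm up in the fixture, 10 mm flat on the bench.
- tube_end_a (a point): Centre of the end of the conduit's leg a, on the centre line. At the start the last 55 mm of this leg stick out free of the fixture, nothing beside or below but the bench: grasp it there from above. The rest is enclosed by guide cheeks up to 43 mm above the bench, and the bend by a round former. The two ends are alike.
- tube_end_b (a point): Centre of the end of the conduit's leg b, on the centre line.
- fixture: Forming fixture, fixed: grey base plate 12 mm thick (x -105 to 68, y -94 to 80 mm), aluminium guide cheeks in an L and a dark round former, 66 mm diameter, 58 mm high, inside the bend. Origin on the bench, z up. In its frame the conduit's corner starts at (-10, -60) mm, leg a along +x, leg b along +y. The toggle clamp stands on its -x side and bears on leg b.
- clamp_hinge (a point): Hinge of the toggle clamp, fixed in the fixture at (-72, 28, 62) mm of its frame; axes as the fixture's; the hinge line runs along the fixture's y.
- clamp (a joint): Toggle clamp angle, rad: 0 closed (arm level along the fixture's +x, foot pressing on leg b) to 1.65 open (arm upright). Arm and handle are one rigid bell crank. An over-centre spring holds it at either end: it tips over at about 0.75, then snaps open by itself. Opening takes about 5 N at the handle's top, pushed towards the fixture's -x. Above 1.3 is fully open.
- clamp_handle (a point): Point on the axis of the clamp's handle, 85 mm from the hinge. Round upright bar leaning 0.15 rad towards the fixture's +x when closed; black sleeve 18 mm diameter from 36 to 104 mm from the hinge, 10 mm bare bar below. On opening it swings over to the fixture's -x and lies nearly level, 70 mm above the bench, reaching 180 mm from the fixture's origin.
- clamp_foot (a point): Underside of the clamp's rubber foot (17 mm diameter), 62 mm along the arm from the hinge; it presses on the conduit's top, 50 mm above the bench. The arm reaches 76 mm from the hinge; its tip is 139 mm above the bench when open.
- stand: Stand, fixed: dark base plate 8 mm thick (-96 to 80 mm in x and y), two aluminium notch blocks at a right angle. Origin on the bench, z up. Seated conduit: corner at (-70, -70) mm, legs along +x and +y. Notch: channel 26 mm wide, floor 30 mm up, cheeks flaring from 46 to 60 mm up, 66 mm wide over all; blocks cover 85 to 135 mm from the corner, ends open; a bare 24 mm wide rest, 30 mm up, covers 52 to 85. Bend free.
- seat_a (a point): Where the centre of one conduit end lies when seated, in the notch along the stand's x axis, at (60, -70, 40) mm of the stand's frame. Either end may lie there.
- seat_b (a point): Where the centre of the other end lies when seated, in the notch along the stand's y axis, at (-70, 60, 40) mm of the stand's frame.
- seat_bend (a point): Where the middle of the bend lies when the conduit is seated, 40 mm above the bench, at (-57, -57) mm of the stand's frame; axes as the stand's.
- screwdriver: Bystander: loose screwdriver with orange handle, 190 mm long, about 30 mm thick.
- junction_box: Bystander: loose black junction box 89 x 89 x 46 mm with a short entry on two sides (105 mm over them); origin under its centre.
- angle_bracket: Bystander: loose steel angle bracket 40 x 100 x 45 mm; origin under its centre.

How it is judged:
By the outcome, as a careful person would: the job done as asked, in the order asked, and still so for the second after the job is handed in, with the robot touching nothing.
It also fails if it takes over 69 s, if anything falls off the work surface, if the arm or the gripper's body presses on something with over 40 N, if the wrist force passes 120 N, or if a joint passes its speed limit or range.

## Working session

There is one attempt and no reset: what is moved stays moved. The work goes in short steps, Python scripts to look and compute and a tool call to move; the robot and the scene stay as the last step left them, time stands still between calls to the robot, and variables do not carry over. Pictures are saved under pics/ and viewed, at most 10 in all, crops included, and the job is handed in when it is done.

Besides the shell and the picture viewer there is one more tool, called after ">>>" by a JSON object that holds its "method" and its "body", one argument or row to a line. move_arm: Moves the arm, as the interface text tells. Its arguments: {"type":"object","properties":{"jaw":{"type":"array","items":{"type":"number"}},"dp":{"type":"array","items":{"type":"array","items":{"type":"number"}}},"turn":{"type":"array","items":{"type":"array","items":{"type":"number"}}},"force":{"type":"number"}},"required":["jaw","dp","turn"]}

```bash
ls; mkdir -p pics; cat > h.py <<'E'
import numpy as np, cv2
from rig import observe, cams, ticket
def K(c):
    f=192/np.tan(np.radians(c["vertical_fov"])/2); return f
def camT(name):
    c=cams.calibration(name)
    if "view" in c: return c, np.linalg.inv(np.array(c["view"]))
    s=observe(); T=np.eye(4); T[:3,:3]=np.array(s["tool_rot"]); T[:3,3]=s["position"]
    return c, T@np.array(c["tool_from_camera"])
def ray(name,u,v,CT=None):
    c,T=CT or camT(name); f=K(c); p=np.array([[[u,v]]],float)
    xy=cv2.undistortPoints(p,np.array([[f,0,c["cx"]],[0,f,c["cy"]],[0,0,1.]]),np.array([c["k1"],0,0,0,0.]))[0,0]
    d=T[:3,:3]@np.array([xy[0],-xy[1],-1.]); return T[:3,3],d
def onz(name,u,v,z,CT=None):
    o,d=ray(name,u,v,CT); return o+d*(z-o[2])/d[2]
def proj(name,P,CT=None):
    c,T=CT or camT(name); f=K(c); V=np.linalg.inv(T); P=np.atleast_2d(P)
    q=P@V[:3,:3].T+V[:3,3]; x=q[:,0]/-q[:,2]; y=-q[:,1]/-q[:,2]; r=1+c["k1"]*(x*x+y*y)
    return np.c_[c["cx"]+f*x*r, c["cy"]+f*y*r]
def cloud(name,dep,CT=None):
    c,T=CT or camT(name); f=K(c); v,u=np.mgrid[0:384,0:512]
    xy=cv2.undistortPoints(np.c_[u.ravel(),v.ravel()].astype(float)[:,None],np.array([[f,0,c["cx"]],[0,f,c["cy"]],[0,0,1.]]),np.array([c["k1"],0,0,0,0.]))[:,0]
    d=dep.ravel()[:,None]; q=np.c_[xy[:,0],-xy[:,1],-np.ones(len(xy))]*d
    return (q@T[:3,:3].T+T[:3,3]).reshape(384,512,3)
E
cat > a.py <<'E'
from h import *
for n in ["scene","side"]:
    im,d=cams.get_image(n); cv2.imwrite(f"pics/{n}0.png",im[:,:,::-1]); C=cloud(n,d); np.savez(f"{n}0.npz",im=im,d=d,C=C)
    for q in ["tube_bend","tube_end_a","fixture","clamp_hinge","clamp_handle","clamp_foot","stand","seat_a","seat_b","seat_bend","screwdriver","junction_box","angle_bracket"]:
        r=cams.mark_of(n,q)[:2]
        for k in r:
            u,v=k["location"][0]*512,k["location"][1]*384
            z={"tube_bend":.04,"tube_end_a":.04,"clamp_hinge":.062,"clamp_handle":.146,"clamp_foot":.05,"seat_a":.04,"seat_b":.04,"seat_bend":.04}.get(q,0)
            print(n,q,round(k["p"],2),(round(u),round(v)),onz(n,u,v,z).round(3))
print(observe()["time_s"])
E
python3 a.py
```

```text
pics
scene tube_bend 0.62 (317, 228) [0.466 0.202 0.04 ]
scene tube_bend 0.41 (220, 238) [0.721 0.005 0.04 ]
scene tube_end_a 0.93 (282, 239) [0.578 0.148 0.04 ]
scene tube_end_a 0.82 (342, 257) [0.488 0.326 0.04 ]
scene fixture 0.66 (321, 247) [0.492 0.248 0.   ]
scene clamp_hinge 0.63 (349, 233) [0.414 0.292 0.062]
scene clamp_handle 0.66 (351, 228) [0.44  0.297 0.146]
scene clamp_handle 0.21 (240, 162) [ 0.517 -0.116  0.146]
scene clamp_foot 0.63 (332, 244) [0.479 0.277 0.05 ]
scene clamp_foot 0.3 (322, 248) [0.515 0.262 0.05 ]
scene stand 0.95 (219, 162) [ 0.506 -0.249  0.   ]
scene stand 0.41 (323, 246) [0.485 0.252 0.   ]
scene seat_a 0.93 (194, 152) [ 0.559 -0.325  0.04 ]
scene seat_a 0.74 (240, 164) [ 0.473 -0.166  0.04 ]
scene seat_b 0.93 (194, 152) [ 0.559 -0.325  0.04 ]
scene seat_b 0.74 (240, 164) [ 0.473 -0.166  0.04 ]
scene seat_bend 0.66 (209, 175) [ 0.586 -0.205  0.04 ]
scene screwdriver 0.4 (236, 164) [ 0.464 -0.197  0.   ]
scene junction_box 0.76 (199, 114) [ 0.405 -0.489  0.   ]
scene angle_bracket 0.7 (397, 277) [0.394 0.496 0.   ]
side tube_end_a 0.48 (203, 171) [0.503 0.33  0.04 ]
side tube_end_a 0.43 (240, 183) [0.595 0.159 0.04 ]
side fixture 0.49 (209, 188) [0.487 0.252 0.   ]
side clamp_foot 0.52 (205, 177) [0.483 0.271 0.05 ]
side clamp_foot 0.45 (283, 257) [ 0.48  -0.283  0.05 ]
side stand 0.62 (283, 255) [ 0.515 -0.242  0.   ]
side stand 0.38 (239, 184) [0.61  0.199 0.   ]
side seat_a 0.88 (264, 235) [ 0.494 -0.155  0.04 ]
side seat_a 0.58 (309, 254) [ 0.569 -0.319  0.04 ]
side seat_b 0.88 (264, 235) [ 0.494 -0.155  0.04 ]
side seat_b 0.58 (309, 254) [ 0.569 -0.319  0.04 ]
side seat_bend 0.58 (295, 233) [ 0.593 -0.21   0.04 ]
side seat_bend 0.22 (202, 174) [0.492 0.314 0.04 ]
side screwdriver 0.7 (285, 200) [ 0.71  -0.005  0.   ]
side junction_box 0.78 (305, 321) [ 0.406 -0.497  0.   ]
1.4
```

```bash
python3 - <<'E'
import cv2,numpy as np
a=cv2.imread("pics/scene0.png");b=cv2.imread("pics/side0.png")
A=cv2.resize(a[90:310,150:430],None,fx=2.6,fy=2.6,interpolation=cv2.INTER_CUBIC);cv2.imwrite("pics/s1.png",A)
B=cv2.resize(b[130:340,140:360],None,fx=2.8,fy=2.8,interpolation=cv2.INTER_CUBIC);cv2.imwrite("pics/s2.png",B)
E
```

```text
(no output)
```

View pics/s1.png

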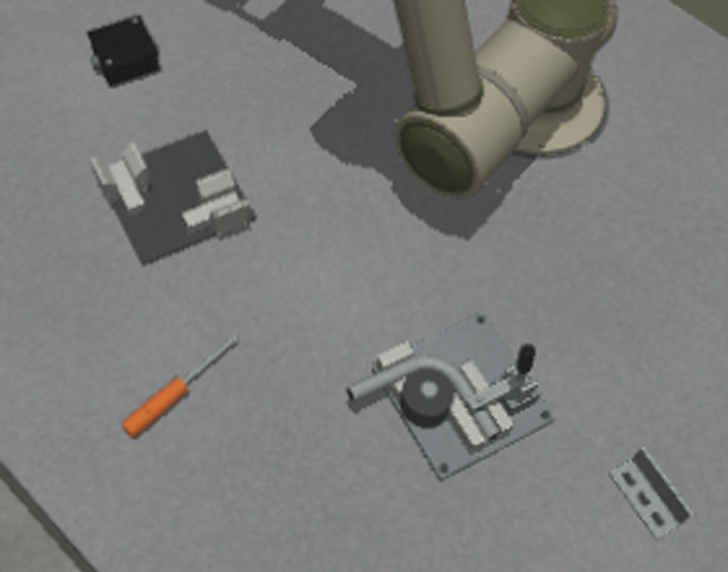

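View pics/s2.png

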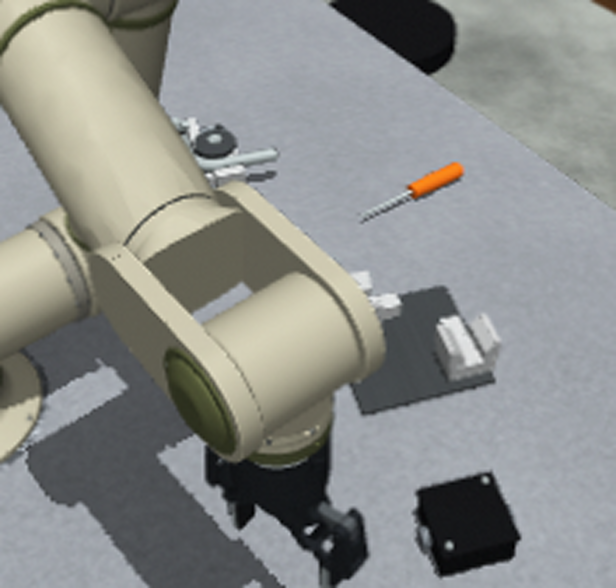

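The scene view shows the fixture with the conduit's free end at about (285,241) and the clamp handle at (351,228). The stand is at about (219,162). The side view is partly blocked by the arm. Next I fit the poses from these marks and plan the move to a wrist view.

```bash
cat >> h.py <<'E'
from scipy.optimize import least_squares
FX={"tube_bend":(3,-47,40),"tube_end_a":(120,-60,40),"tube_end_b":(-10,70,40),"fixture":(0,0,0),"clamp_hinge":(-72,28,62),"clamp_handle":(-59.3,28,146),"clamp_foot":(-10,28,50)}
ST={"seat_a":(60,-70,40),"seat_b":(-70,60,40),"seat_bend":(-57,-57,40),"stand":(0,0,0)}
def w(pose,P):
    x,y,t=pose; P=np.atleast_2d(P)/1000.; c,s=np.cos(t),np.sin(t)
    return np.c_[x+c*P[:,0]-s*P[:,1],y+s*P[:,0]+c*P[:,1],P[:,2]]
def fit(obs,p0):
    # obs: list of (cam,(c,T),local mm,(u,v))
    f=lambda p: np.concatenate([(proj(n,w(p,L),CT)[0]-uv) for n,CT,L,uv in obs])
    r=least_squares(f,p0,loss="soft_l1",f_scale=1.5); return r.x,f(r.x).reshape(-1,2)
def plan(p1,yaw1,p0=None,yaw0=None):
    s=observe(); R=np.array(s["tool_rot"]); p0=np.array(s["position"])
    d=(np.array(p1)-p0)*100; y0=np.arctan2(R[1,0],R[0,0]); 
    dy=(np.radians(yaw1)-y0+np.pi)%(2*np.pi)-np.pi
    print("pos",p0.round(4),"yaw",np.degrees(y0).round(2),"tilt",R[:,2].round(3),"tool-shift total cm",(R.T@d).round(2),"yaw turn wz",round(-dy,3),"rows>=",int(np.ceil(max(np.linalg.norm(d)/4.1,abs(dy)/.12))))
E
python3 - <<'E'
from h import *
s,d=camT("scene"),camT("side")
def px(n,u,v): return u,v
A=[("scene","tube_bend",317,228),("scene","tube_end_a",282,239),("scene","tube_end_b",342,257),("scene","fixture",321,247),("scene","clamp_hinge",349,233),("scene","clamp_handle",351,228),("scene","clamp_foot",332,244),("side","tube_end_b",203,171),("side","tube_end_a",240,183),("side","fixture",209,188)]
B=[("scene","seat_b",194,152),("scene","seat_a",240,164),("scene","stand",219,162),("scene","seat_bend",209,175),("side","seat_a",264,235),("side","seat_b",309,254),("side","stand",283,255),("side","seat_bend",295,233)]
CT={"scene":s,"side":d}
for L,D,p0 in((A,FX,(.48,.25,-.3)),(B,ST,(.515,-.245,2.8))):
    p,r=fit([(n,CT[n],D[q],np.array((u,v))) for n,q,u,v in L],p0); print(p.round(4),np.degrees(p[2]).round(1)); print(r.round(1).tolist())
st=observe(); print(np.array(st["tool_rot"]).round(3)); print(np.array(cams.calibration("wrist")["tool_from_camera"]).round(3),cams.calibration("wrist")["vertical_fov"])
z=np.load("scene0.npz")["C"]; 
for q in ["junction_box","screwdriver","angle_bracket"]:
    m=cams.outline_of("scene",q)
    if m: P=z[m[0]["mask"]]; print(q,m[0]["p"],P.min(0).round(3),P.max(0).round(3))
plan((.45,0,.35),-18)
E
```

```text
[ 0.4838  0.248  -0.3129] -17.9
[[-0.9, 1.2], [1.2, 1.4], [-4.0, 0.2], [1.3, -1.7], [-0.4, 2.7], [-0.1, -2.0], [-0.2, 1.1], [-0.3, 2.1], [-1.9, 1.7], [-0.3, 0.9]]
[ 0.5157 -0.2444  2.8087] 160.9
[[-0.5, 0.4], [-0.5, 2.2], [-1.2, 1.9], [-0.7, -0.1], [-2.2, 2.3], [-0.6, 1.6], [0.2, 0.1], [-1.7, 0.2]]
[[ 0.954  0.301 -0.   ]
 [ 0.301 -0.954  0.   ]
 [-0.    -0.    -1.   ]]
[[ 0.001  0.96   0.281  0.071]
 [ 1.    -0.001  0.    -0.   ]
 [ 0.001  0.281 -0.96  -0.143]
 [ 0.     0.     0.     1.   ]] 65.25748191397128
junction_box 0.91 [ 0.337 -0.552 -0.007] [1.005 0.455 1.208]
screwdriver 0.64 [ 0.628 -0.017  0.008] [0.809 0.005 0.033]
angle_bracket 0.65 [0.375 0.455 0.   ] [1.005 0.558 1.208]
pos [ 0.1656 -0.5245  0.2313] yaw 17.52 tilt [-0.  0. -1.] tool-shift total cm [ 42.91 -41.45 -11.87] yaw turn wz 0.62 rows>= 15
```

>>> {"method": "move_arm", "body": {
  "jaw": [0,0,0,0,0,0,0,0,0,0,0,0],
  "dp": [
    [2.87,-2.77,-0.8],
    [2.87,-2.77,-0.8],
    [2.87,-2.77,-0.8],
    [2.87,-2.77,-0.8],
    [2.87,-2.77,-0.8],
    [2.87,-2.77,-0.8],
    [2.87,-2.77,-0.8],
    [2.87,-2.77,-0.8],
    [2.87,-2.77,-0.8],
    [2.87,-2.77,-0.8],
    [2.87,-2.77,-0.8],
    [2.87,-2.77,-0.8]
  ],
  "turn": [
    [0,0,0],
    [0,0,0],
    [0,0,0],
    [0,0,0],
    [0,0,0],
    [0,0,0],
    [0,0,0],
    [0,0,0],
    [0,0,0],
    [0,0,0],
    [0,0,0],
    [0,0,0]
  ]
}}

```text
time_s: 2.55
position: [0.3943, -0.1018, 0.328]
tool_rot: [[0.954, 0.301, 0.001], [0.301, -0.954, -0.0], [0.001, 0.001, -1.0]]
ft_force: [0.7, -1.0, -0.6]
grip_width: 0.0002
gripper_force: 0.0
```

>>> {"method": "move_arm", "body": {
  "jaw": [0,0,0,0,0,0,0,0,0,0,0],
  "dp": [
    [2.2,-3.06,0.31],
    [1.99,-3.2,0.31],
    [1.76,-3.33,0.31],
    [1.53,-3.45,0.31],
    [1.29,-3.54,0.31],
    [1.04,-3.62,0.31],
    [0.78,-3.69,0.31],
    [0.53,-3.73,0.31],
    [0.27,-3.76,0.31],
    [0,0,0],
    [0,0,0]
  ],
  "turn": [
    [0,0,0.069],
    [0,0,0.069],
    [0,0,0.069],
    [0,0,0.069],
    [0,0,0.069],
    [0,0,0.069],
    [0,0,0.069],
    [0,0,0.069],
    [0,0,0.069],
    [0,0,0],
    [0,0,0]
  ]
}}

```text
time_s: 3.47
position: [0.5001, 0.2198, 0.2986]
tool_rot: [[0.952, -0.307, -0.001], [-0.307, -0.952, -0.0], [-0.001, 0.001, -1.0]]
ft_force: [0.0, -0.4, 0.9]
grip_width: -0.0002
gripper_force: 0.0
```

```bash
cat > b.py <<'E'
from h import *
CT=camT("wrist"); im,d=cams.get_image("wrist"); cv2.imwrite("pics/w1.png",im[:,:,::-1]); np.savez("w1.npz",im=im,d=d,C=cloud("wrist",d,CT))
obs=[];
for q in FX:
    for k in cams.mark_of("wrist",q)[:3]:
        u,v=k["location"][0]*512,k["location"][1]*384; e=proj("wrist",w((.4838,.248,-.3129),FX[q]),CT)[0]
        print(q,round(k["p"],2),round(u,1),round(v,1),"exp",e.round(1))
        if k["p"]>.3 and np.hypot(*(e-(u,v)))<25: obs.append(("wrist",CT,FX[q],np.array((u,v))))
p,r=fit(obs,(.4838,.248,-.3129)); print(p.round(4),np.degrees(p[2]),r.round(1).tolist())
s=observe(); print(np.array(s["q"]).round(1),s["time_s"])
for q in FX: 
    u=proj("wrist",w(p,FX[q]),CT)[0]; cv2.circle(im,tuple(u.astype(int)),3,(255,0,0),1)
cv2.imwrite("pics/w1b.png",cv2.resize(im[:,:,::-1],None,fx=1.5,fy=1.5))
E
python3 b.py
```

```text
tube_bend 0.77 276.6 171.8 exp [277.4 169.6]
tube_end_a 0.8 286.5 77.4 exp [289.3  79.4]
tube_end_a 0.61 191.1 180.7 exp [289.3  79.4]
tube_end_b 0.8 286.5 77.4 exp [192.7 178.7]
tube_end_b 0.61 191.1 180.7 exp [192.7 178.7]
fixture 0.78 243.9 165.4 exp [244.5 165.6]
clamp_hinge 0.56 220.0 228.3 exp [222.7 226.5]
clamp_handle 0.71 209.5 249.6 exp [213.4 246.9]
clamp_handle 0.3 242.0 166.0 exp [213.4 246.9]
clamp_foot 0.56 217.7 185.6 exp [222.2 180.6]
[ 0.4825  0.2519 -0.3094] -17.725436404654186 [[-1.7, -0.6], [-0.2, 3.8], [-0.6, -0.1], [-1.6, 1.8], [0.5, -0.1], [1.1, -0.6], [2.1, -3.2]]
[ 11.1  19.1  67.2  -0.   93.6 119.2] 3.8667
```

View pics/w1b.png

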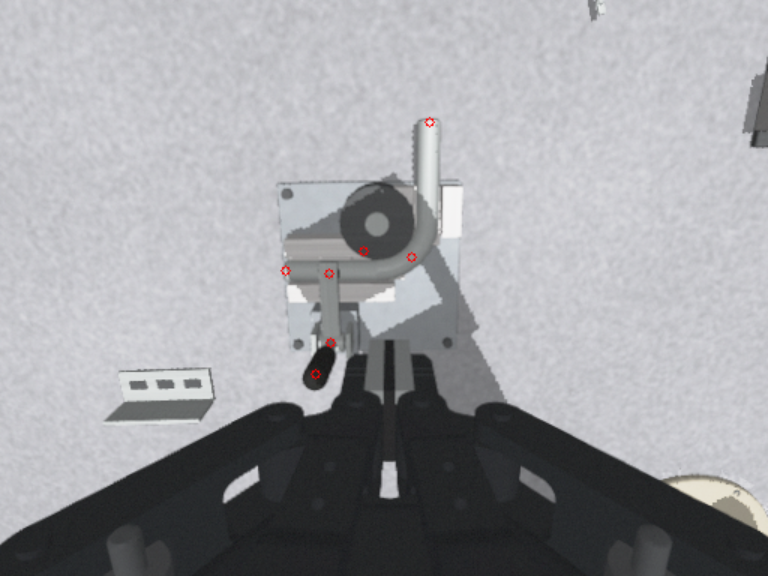

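The wrist view shows the whole fixture, and the overlay lands on the parts: end a at (430,122), handle sleeve at (316,374), foot at (329,273). Now the numbers for the clamp push.

```bash
python3 - <<'E'
from h import *
C=np.load("w1.npz")["C"].reshape(-1,3); p=(.4825,.2519,-.3094)
c,s=np.cos(p[2]),np.sin(p[2]); L=(C-[p[0],p[1],0]); L=np.c_[c*L[:,0]+s*L[:,1],-s*L[:,0]+c*L[:,1],L[:,2]]*1000
def sel(a,b,e,f,g,h): return L[(L[:,0]>a)&(L[:,0]<b)&(L[:,1]>e)&(L[:,1]<f)&(L[:,2]>g)&(L[:,2]<h)]
A=sel(72,130,-80,-40,35,60); print(len(A),"z max",np.percentile(A[:,2],[50,95]))
for lo in (72,84,96,108): 
    B=A[(A[:,0]>lo)&(A[:,0]<lo+12)]; print(lo,len(B),(B[:,1].min()+B[:,1].max())/2,np.ptp(B[:,1]),B[:,2].max())
print("end x",np.percentile(A[:,0],99))
H=sel(-85,-30,5,50,120,175); print("handle",len(H),H.mean(0),H.max(0),H.min(0))
F=sel(-40,40,-40,60,53,65);print("former",F.mean(0) if len(F) else 0)
plan(w(p,(-20,28,125))[0],np.degrees(p[2])); print(w(p,(92,-60,32)))
E
```

```text
617 z max [49.08899828 51.24768961]
72 159 -59.69233514390602 19.637517468421585 51.65098168036325
84 150 -58.717769663062 17.975093586127038 53.072117439813326
96 148 -58.47483372514148 17.794463123657245 52.57634274348799
108 147 -58.19195622529003 17.469260651502992 52.64202457125927
end x 120.90546311792306
handle 391 [-52.97544534  25.07957696 152.07981528] [-46.94793391  35.16208253 166.38955462] [-62.8377889   17.76813007 120.23859026]
former [ 24.08990274 -10.48764029  56.15167722]
pos [0.5001 0.2177 0.2998] yaw -18.12 tilt [ 0.001  0.    -1.   ] tool-shift total cm [-4.77 -5.49 17.48] yaw turn wz -0.007 rows>= 5
[[0.55186228 0.16673619 0.032     ]]
```

>>> {"method": "move_arm", "body": {
  "jaw": [0,0,0,0,0,0,0],
  "dp": [
    [-0.95,-1.1,3.5],
    [-0.95,-1.1,3.5],
    [-0.95,-1.1,3.5],
    [-0.95,-1.1,3.5],
    [-0.95,-1.1,3.5],
    [0,0,0],
    [0,0,0]
  ],
  "turn": [
    [0,0,0],
    [0,0,0],
    [0,0,0],
    [0,0,0],
    [0,0,0],
    [0,0,0],
    [0,0,0]
  ]
}}

```text
time_s: 4.45
position: [0.4716, 0.2852, 0.124]
tool_rot: [[0.951, -0.309, -0.002], [-0.309, -0.951, -0.001], [-0.002, 0.002, -1.0]]
ft_force: [0.9, -0.7, 0.7]
grip_width: -0.0001
gripper_force: 0.0
```

>>> {"method": "move_arm", "body": {
  "jaw": [0,0,0,0,0,0,0,0,0,0,0,0],
  "dp": [
    [-1,0,0],
    [-1,0,0],
    [-1,0,0],
    [-1,0,0],
    [-1,0,0],
    [-1,0,0],
    [-1,0,0],
    [-1,0,0],
    [-1,0,0],
    [-1,0,0],
    [-0.7,0,0],
    [0,0,0]
  ],
  "turn": [
    [0,0,0],
    [0,0,0],
    [0,0,0],
    [0,0,0],
    [0,0,0],
    [0,0,0],
    [0,0,0],
    [0,0,0],
    [0,0,0],
    [0,0,0],
    [0,0,0],
    [0,0,0]
  ]
}}

```text
time_s: 5.45
position: [0.3686, 0.3189, 0.1245]
tool_rot: [[0.951, -0.309, -0.001], [-0.309, -0.951, -0.0], [-0.001, 0.0, -1.0]]
ft_force: [-0.5, -0.8, -0.8]
grip_width: 0.0003
gripper_force: 0.0
```

>>> {"method": "move_arm", "body": {
  "jaw": [0,0,0,0,0,0],
  "dp": [
    [0,0,0],
    [0,0,-4],
    [0,0,-4],
    [0,0,-4],
    [0,0,-2],
    [0,0,0]
  ],
  "turn": [
    [0,0,0],
    [0,0,0],
    [0,0,0],
    [0,0,0],
    [0,0,0],
    [0,0,0]
  ]
}}

```text
time_s: 5.95
position: [0.372, 0.3191, 0.2691]
tool_rot: [[0.951, -0.31, 0.008], [-0.31, -0.951, 0.004], [0.007, -0.006, -1.0]]
ft_force: [-0.1, -0.3, -0.3]
grip_width: -0.0002
gripper_force: 0.0
```

>>> {"method": "move_arm", "body": {
  "jaw": [5,5,5,5,5,5,5,5],
  "dp": [
    [3.63,1.47,0.8],
    [3.63,1.47,0.8],
    [3.63,1.47,0.8],
    [3.63,1.47,0.8],
    [3.63,1.47,0.8],
    [3.63,1.47,0.8],
    [0,0,0],
    [0,0,0]
  ],
  "turn": [
    [0,0,0],
    [0,0,0],
    [0,0,0],
    [0,0,0],
    [0,0,0],
    [0,0,0],
    [0,0,0],
    [0,0,0]
  ]
}}

```text
time_s: 6.62
position: [0.5508, 0.1655, 0.2144]
tool_rot: [[0.95, -0.313, -0.003], [-0.313, -0.95, -0.0], [-0.003, 0.001, -1.0]]
ft_force: [-1.3, 0.7, 0.0]
grip_width: 0.0498
gripper_force: 0.0
```

```bash
cat > c.py <<'E'
from h import *
CT=camT("wrist"); im,d=cams.get_image("wrist"); C=cloud("wrist",d,CT).reshape(-1,3); p=(.4825,.2519,-.3094)
for k in cams.mark_of("wrist","tube_end_a")+cams.mark_of("wrist","tube_bend"):
    u,v=k["location"][0]*512,k["location"][1]*384; print(round(k["p"],2),(round(u),round(v)),onz("wrist",u,v,.04,CT).round(4), "exp", w(p,FX["tube_end_a"])[0].round(4))
c,s=np.cos(p[2]),np.sin(p[2]); L=(C-[p[0],p[1],0]); L=np.c_[c*L[:,0]+s*L[:,1],-s*L[:,0]+c*L[:,1],L[:,2]]*1000
A=L[(L[:,0]>72)&(L[:,0]<125)&(L[:,1]>-85)&(L[:,1]<-35)&(L[:,2]>35)&(L[:,2]<60)]
for lo in (72,84,96,108):
    B=A[(A[:,0]>lo)&(A[:,0]<lo+12)]
    if len(B): print(lo,len(B),(B[:,1].min()+B[:,1].max())/2,np.ptp(B[:,1]),np.median(B[:,2]))
for q in FX:
    cv2.circle(im,tuple(proj("wrist",w(p,FX[q]),CT)[0].astype(int)),3,(255,0,0),1)
cv2.imwrite("pics/w2.png",cv2.resize(im[:,:,::-1],None,fx=1.4,fy=1.4))
plan(w(p,(92,-59,32))[0],np.degrees(p[2])+0.5)
im,_=cams.get_image("scene"); cv2.imwrite("pics/sc2.png",cv2.resize(im[170:310,240:440,::-1],None,fx=3,fy=3))
E
python3 c.py
```

```text
0.94 (152, 252) [0.4931 0.3174 0.04  ] exp [0.5785 0.1582 0.04  ]
0.84 (253, 138) [0.5836 0.1616 0.04  ] exp [0.5785 0.1582 0.04  ]
0.83 (246, 239) [0.4744 0.2062 0.04  ] exp [0.5785 0.1582 0.04  ]
72 195 -59.713157434749405 18.620036257909938 48.9772981998447
84 199 -59.35584897765071 19.408497669248817 49.22777971120907
96 213 -59.40117663884233 19.352078611383803 48.88762075088909
108 215 -59.58091033042379 19.079572972826476 49.096620786273974
pos [0.5494 0.1678 0.2163] yaw -18.01 tilt [-0.  0. -1.] tool-shift total cm [ 0.28 -0.08 18.43] yaw turn wz -0.014 rows>= 5
```

View pics/w2.png

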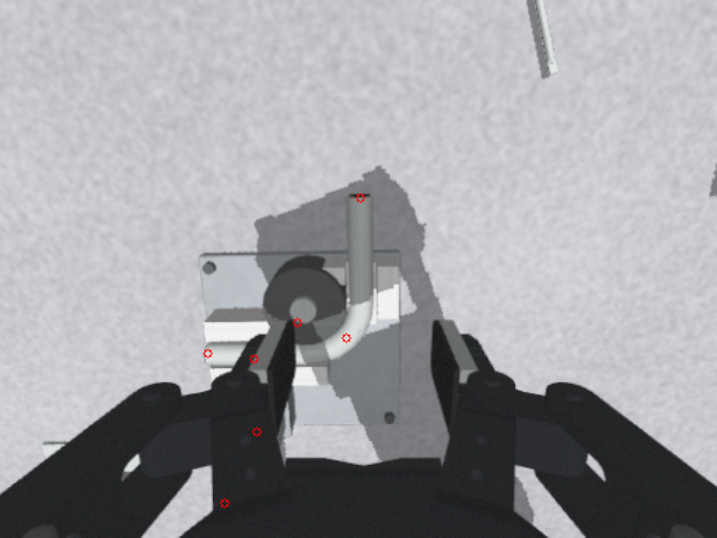

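View pics/sc2.png

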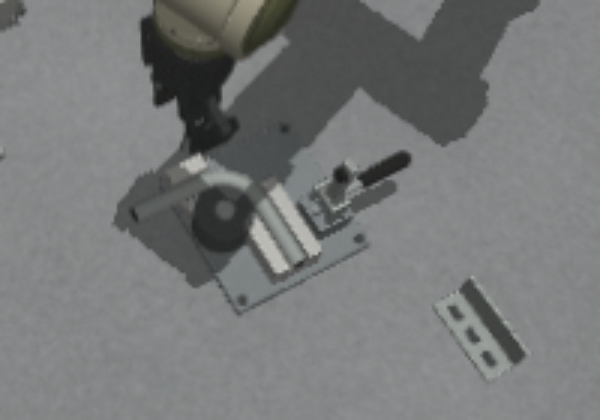

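The clamp is open: the handle lies level at about (385,168) in the scene crop, and the conduit is still in the fixture. In the wrist view leg a is centred on column 361, as expected. Going down to grasp it.

>>> {"method": "move_arm", "body": {
  "jaw": [5,5,5,5,5,5,5,5],
  "dp": [
    [0.28,0,3.5],
    [0,0,3.5],
    [0,0,3.5],
    [0,0,3.5],
    [0,0,2.3],
    [0,0,1.3],
    [0,0,0.7],
    [0,0,0]
  ],
  "turn": [
    [0,0,-0.005],
    [0,0,0],
    [0,0,0],
    [0,0,0],
    [0,0,0],
    [0,0,0],
    [0,0,0],
    [0,0,0]
  ]
}}

```text
time_s: 7.48
position: [0.5518, 0.167, 0.0327]
tool_rot: [[0.953, -0.304, -0.002], [-0.304, -0.953, -0.0], [-0.002, 0.001, -1.0]]
ft_force: [-0.1, -0.3, 0.7]
grip_width: 0.0498
gripper_force: 0.0
```

>>> {"method": "move_arm", "body": {
  "jaw": [0,0,0,0,0,0,0],
  "dp": [
    [0,0,0],
    [0,0,0],
    [0,0,0],
    [0,0,0],
    [0,0,0],
    [0,0,0],
    [0,0,0]
  ],
  "turn": [
    [0,0,0],
    [0,0,0],
    [0,0,0],
    [0,0,0],
    [0,0,0],
    [0,0,0],
    [0,0,0]
  ],
  "force": 90
}}

```text
time_s: 8.07
position: [0.5533, 0.1665, 0.0348]
tool_rot: [[0.952, -0.305, 0.002], [-0.305, -0.952, 0.0], [0.002, -0.001, -1.0]]
ft_force: [-0.6, 1.1, 6.5]
grip_width: 0.0163
gripper_force: 88.1
```

>>> {"method": "move_arm", "body": {
  "jaw": [4,4,4,4,0,0,0,0,0,0],
  "dp": [
    [0,0,0],
    [0,0,0],
    [0,0,0.3],
    [0,0,0],
    [0,0,0],
    [0,0,0],
    [0,0,0],
    [0,0,0],
    [0,0,0],
    [0,0,0]
  ],
  "turn": [
    [0,0,0],
    [0,0,0],
    [0,0,0],
    [0,0,0],
    [0,0,0],
    [0,0,0],
    [0,0,0],
    [0,0,0],
    [0,0,0],
    [0,0,0]
  ],
  "force": 90
}}

```text
time_s: 8.9
position: [0.5526, 0.1662, 0.0305]
tool_rot: [[0.952, -0.305, -0.0], [-0.305, -0.952, -0.0], [-0.0, 0.0, -1.0]]
ft_force: [-1.0, -0.1, 1.7]
grip_width: 0.0165
gripper_force: 87.9
```

```bash
python3 - <<'E'
from h import *
for i in range(3):
    CT=camT("wrist"); im,d=cams.get_image("wrist"); s=observe(); print(np.array(s["position"]).round(4),s["grip_width"],s["gripper_force"],np.array(s["ft_force"]).round(1),np.array(s["wrist_torque"]).round(2))
cv2.imwrite("pics/w3.png",cv2.resize(im[80:330,130:380,::-1],None,fx=2.2,fy=2.2))
E
```

```text
[0.5526 0.1663 0.0305] 0.01654294507798822 87.94285655021667 [-0.4 -0.5  1.5] [-0.13  0.15  0.03]
[0.5526 0.1663 0.0305] 0.016549262688066814 87.94734120368958 [-1.6 -0.7  1.6] [-0.04  0.2   0.03]
[0.5526 0.1663 0.0305] 0.0171536153736584 87.94930815696716 [-0.7 -1.6  1.6] [-0.1   0.11  0.04]
```

View pics/w3.png

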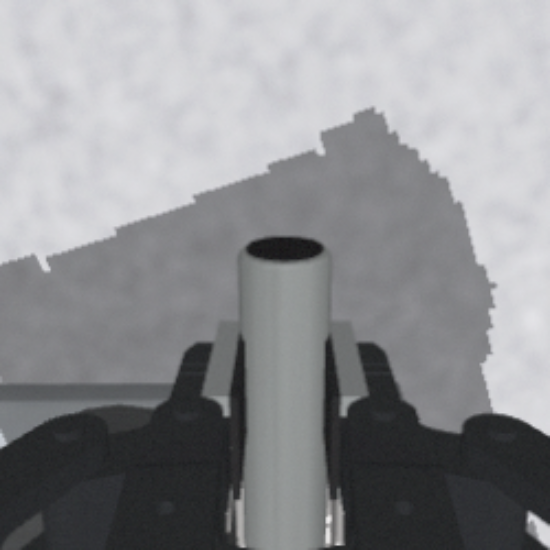

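The tube sits centred between the pads, with its end at (285,245) in the crop. The grip width does not change with depth, so the pads are simply soft. Lifting.

>>> {"method": "move_arm", "body": {
  "jaw": [0,0,0,0,0,0,0,0,0,0],
  "dp": [
    [0,0,0],
    [0,0,-0.4],
    [0,0,-0.8],
    [0,0,-1],
    [0,0,-1.5],
    [0,0,-2],
    [0,0,-2.5],
    [0,0,-2.5],
    [0,0,-1.3],
    [0,0,0]
  ],
  "turn": [
    [0,0,0],
    [0,0,0],
    [0,0,0],
    [0,0,0],
    [0,0,0],
    [0,0,0],
    [0,0,0],
    [0,0,0],
    [0,0,0],
    [0,0,0]
  ],
  "force": 115
}}

```text
time_s: 9.88
position: [0.554, 0.1665, 0.1544]
tool_rot: [[0.952, -0.305, 0.007], [-0.305, -0.952, 0.001], [0.006, -0.003, -1.0]]
ft_force: [-0.1, -0.8, -2.6]
grip_width: 0.0159
gripper_force: 112.8
```

```bash
cat > d.py <<'E'
from h import *
import sys
# tube position from scene & wrist clouds, in tool frame
s=observe(); R=np.array(s["tool_rot"]); P=np.array(s["position"]); print(P.round(4),s["grip_width"],s["gripper_force"],np.array(s["ft_force"]).round(1),np.array(s["wrist_torque"]).round(2))
CT=camT("wrist"); im,d=cams.get_image("wrist"); C=cloud("wrist",d,CT).reshape(-1,3)
L=(C-P)@R*1000
for lo in (5,10,15,20,25):
    B=L[(L[:,0]>lo)&(L[:,0]<lo+5)&(abs(L[:,1])<9)&(L[:,2]<6)]
    if len(B): print(lo,len(B),B[:,1].mean().round(1),np.median(B[abs(B[:,1])<3,2]).round(1))
for n in("scene","side"):
    im,d=cams.get_image(n)
    for q in("tube_end_a","tube_bend"):
        for k in cams.mark_of(n,q)[:2]: u,v=k["location"][0]*512,k["location"][1]*384; print(n,q,round(k["p"],2),round(u),round(v),onz(n,u,v,P[2]+.0095).round(3))
    Q=cloud(n,d).reshape(-1,3); l=(Q-P)@R*1000; m=(l[:,2]<25)&(l[:,2]>-25)&(l[:,0]<-30)&(l[:,0]>-130)&(abs(l[:,1])<170); l=l[m]
    print(n,len(l), "along b y,z:",[(y,len(t),np.median(t[:,0]).round(1),np.median(t[:,2]).round(1)) for y in range(-160,30,20) for t in [l[(l[:,1]>y)&(l[:,1]<y+20)]] if len(t)>3])
cv2.imwrite("pics/x.png",im[:,:,::-1])
E
python3 d.py
```

```text
[0.554  0.1665 0.1544] 0.015909242631648536 112.75089383125305 [-0.1 -0.8 -2.6] [-0.11 -0.14  0.01]
5 1961 -0.1 -80.0
10 2877 -0.0 -85.2
15 1392 0.5 -19.6
20 415 0.1 -19.6
25 694 0.1 -18.5
scene tube_end_a 0.98 348 244 [0.498 0.328 0.164]
scene tube_end_a 0.75 283 225 [0.589 0.153 0.164]
scene tube_bend 0.6 324 213 [0.47  0.21  0.164]
scene 363 along b y,z: [(-140, 32, np.float64(-100.2), np.float64(-14.1)), (-120, 46, np.float64(-99.3), np.float64(-15.2)), (-100, 44, np.float64(-98.8), np.float64(-15.2)), (-80, 41, np.float64(-99.4), np.float64(-15.2)), (-60, 43, np.float64(-100.7), np.float64(-15.3)), (-40, 51, np.float64(-96.1), np.float64(-15.9)), (-20, 89, np.float64(-75.9), np.float64(-16.2)), (0, 17, np.float64(-62.5), np.float64(-18.3))]
side tube_end_a 0.58 200 151 [0.491 0.308 0.164]
side tube_end_a 0.46 238 162 [0.576 0.142 0.164]
side tube_bend 0.46 209 162 [0.481 0.211 0.164]
side tube_bend 0.18 169 165 [0.34  0.288 0.164]
side 161 along b y,z: [(-140, 6, np.float64(-103.6), np.float64(-9.6)), (-120, 12, np.float64(-104.0), np.float64(-10.3)), (-100, 10, np.float64(-102.7), np.float64(-10.9)), (-80, 13, np.float64(-102.9), np.float64(-10.1)), (-60, 13, np.float64(-101.7), np.float64(-10.3)), (-40, 15, np.float64(-104.1), np.float64(-10.0)), (-20, 30, np.float64(-91.0), np.float64(-9.3)), (0, 62, np.float64(-57.6), np.float64(-6.4))]
```

>>> {"method": "move_arm", "body": {
  "jaw": [0,0,0,0,0,0,0,0,0,0,0,0],
  "dp": [
    [0,1,0],
    [0,2,0],
    [0,2.5,0],
    [0,2.5,0],
    [0,1.8,0],
    [0,0.7,0],
    [0,0,0],
    [0,0,0],
    [0,0,0],
    [0,0,0],
    [0,0,0],
    [0,0,0]
  ],
  "turn": [
    [0,0,0],
    [0,0,0],
    [0,0,0],
    [0,0,0],
    [0,0,0],
    [0,0,-0.05],
    [0,0,-0.1],
    [0,0,-0.11],
    [0,0,-0.11],
    [0,0,-0.11],
    [0,0,-0.11],
    [0,0,-0.11]
  ]
}}

```text
time_s: 11.23
position: [0.5203, 0.0657, 0.1502]
tool_rot: [[0.923, 0.385, -0.0], [0.385, -0.923, 0.0], [-0.0, -0.0, -1.0]]
ft_force: [-1.0, -0.2, -3.2]
grip_width: 0.0161
gripper_force: 112.9
```

>>> {"method": "move_arm", "body": {
  "jaw": [0,0,0,0,0,0,0,0,0,0,0,0],
  "dp": [
    [0,0,0],
    [0,0,0],
    [0,0,0],
    [0,0,0],
    [0,0,0],
    [0,0,0],
    [0,0,1],
    [0,0,1.5],
    [0,0,2],
    [0,0,2],
    [0,0,1],
    [0,0,0]
  ],
  "turn": [
    [0,0,-0.11],
    [0,0,-0.11],
    [0,0,-0.11],
    [0,0,-0.11],
    [0,0,-0.11],
    [0,0,-0.11],
    [0,0,-0.11],
    [0,0,-0.1],
    [0,0,0],
    [0,0,0],
    [0,0,0],
    [0,0,0]
  ]
}}

```text
time_s: 12.23
position: [0.5191, 0.0659, 0.0732]
tool_rot: [[0.307, 0.952, -0.005], [0.952, -0.307, 0.001], [-0.001, -0.005, -1.0]]
ft_force: [-1.1, -0.0, -2.4]
grip_width: 0.0156
gripper_force: 112.8
```

```bash
python3 d.py; python3 -c "
from h import *
plan((.5215,.067,.03),72); print(np.array(observe()['q']).round(1),observe()['time_s'])"
```

```text
[0.5191 0.0659 0.0732] 0.015557956318174512 112.79960632324219 [-1.1 -0.  -2.4] [ 0.18 -0.09  0.03]
5 725 0.5 -19.9
10 4040 -0.3 -84.8
15 1323 3.0 -19.5
20 537 0.4 -19.7
25 460 -0.0 -19.6
scene tube_end_a 0.57 283 212 [0.522 0.095 0.083]
scene 15 along b y,z: [(-20, 5, np.float64(-83.1), np.float64(-17.3)), (0, 10, np.float64(-70.8), np.float64(-16.4))]
side tube_end_a 0.67 233 190 [0.514 0.088 0.083]
side tube_end_a 0.5 211 213 [0.375 0.021 0.083]
side tube_bend 0.56 239 206 [ 0.483 -0.009  0.083]
side tube_bend 0.56 192 166 [0.458 0.341 0.083]
side 227 along b y,z: [(-140, 14, np.float64(-106.6), np.float64(-13.7)), (-120, 28, np.float64(-108.3), np.float64(-14.8)), (-100, 27, np.float64(-106.9), np.float64(-16.1)), (-80, 28, np.float64(-108.2), np.float64(-15.2)), (-60, 28, np.float64(-108.8), np.float64(-15.7)), (-40, 28, np.float64(-104.9), np.float64(-16.2)), (-20, 45, np.float64(-86.1), np.float64(-17.4)), (0, 29, np.float64(-61.3), np.float64(-18.4))]
pos [0.5209 0.0662 0.0762] yaw 72.18 tilt [ 0.001 -0.    -1.   ] tool-shift total cm [0.09 0.03 4.62] yaw turn wz 0.003 rows>= 2
[-5.7 29.  91.3  0.  59.6 12.1] 12.5833
```

>>> {"method": "move_arm", "body": {
  "jaw": [0,0,0,0,0,0,0],
  "dp": [
    [0,0,1.5],
    [0,0,2],
    [0,0,1.5],
    [0,0,1],
    [0,0,0.6],
    [0,0,0.3],
    [0,0,0]
  ],
  "turn": [
    [0,0,0],
    [0,0,0],
    [0,0,0],
    [0,0,0],
    [0,0,0],
    [0,0,0],
    [0,0,0]
  ]
}}

```text
time_s: 13.17
position: [0.5208, 0.0663, 0.0064]
tool_rot: [[0.306, 0.952, 0.0], [0.952, -0.306, -0.0], [0.0, 0.0, -1.0]]
ft_force: [0.2, -0.6, -3.7]
grip_width: 0.016
gripper_force: 113.0
```

>>> {"method": "move_arm", "body": {
  "jaw": [0,0,0,0],
  "dp": [
    [0,0,0.1],
    [0,0,0.1],
    [0,0,0.1],
    [0,0,0]
  ],
  "turn": [
    [0,0,0],
    [0,0,0],
    [0,0,0],
    [0,0,0]
  ]
}}

```text
time_s: 13.5
position: [0.5207, 0.0663, 0.0036]
tool_rot: [[0.306, 0.952, 0.0], [0.952, -0.306, -0.0], [0.0, 0.0, -1.0]]
ft_force: [0.0, -0.2, -2.4]
grip_width: 0.0162
gripper_force: 113.0
```

>>> {"method": "move_arm", "body": {
  "jaw": [0,0,0],
  "dp": [
    [0,0,0.1],
    [0,0,0.1],
    [0,0,0]
  ],
  "turn": [
    [0,0,0],
    [0,0,0],
    [0,0,0]
  ]
}}

```text
time_s: 13.75
position: [0.5207, 0.0663, 0.0014]
tool_rot: [[0.306, 0.952, 0.0], [0.952, -0.306, -0.0], [0.0, 0.0, -1.0]]
ft_force: [0.4, 0.2, -0.7]
grip_width: 0.0159
gripper_force: 113.1
```

>>> {"method": "move_arm", "body": {
  "jaw": [0,0,2.4,3,4,5,5],
  "dp": [
    [0,0,0.08],
    [0,0,0],
    [0,0,0],
    [0,0,0],
    [0,0,0],
    [0,0,0],
    [0,0,0]
  ],
  "turn": [
    [0,0,0],
    [0,0,0],
    [0,0,0],
    [0,0,0],
    [0,0,0],
    [0,0,0],
    [0,0,0]
  ]
}}

```text
time_s: 14.33
position: [0.5206, 0.0663, 0.0006]
tool_rot: [[0.306, 0.952, -0.0], [0.952, -0.306, -0.0], [-0.0, 0.0, -1.0]]
ft_force: [-0.5, 0.0, 0.4]
grip_width: 0.0501
gripper_force: 0.0
```

>>> {"method": "move_arm", "body": {
  "jaw": [5,5,5,5,5,5,5],
  "dp": [
    [0,0,-1.5],
    [0,0,-3],
    [0,0,-4],
    [0,0,-4],
    [0,0,-4],
    [0,0,-2],
    [0,0,0]
  ],
  "turn": [
    [0,0,0],
    [0,0,0],
    [0,0,0],
    [0,0,0],
    [0,0,0],
    [0,0,0],
    [0,0,0]
  ]
}}

```text
time_s: 14.92
position: [0.5223, 0.0662, 0.1905]
tool_rot: [[0.306, 0.952, 0.009], [0.952, -0.306, -0.001], [0.002, 0.009, -1.0]]
ft_force: [0.6, 0.7, -0.5]
grip_width: 0.0501
gripper_force: 0.0
```

```bash
cat > e.py <<'E'
from h import *
TB={"tube_bend":(13,13,10),"tube_end_a":(130,0,10),"tube_end_b":(0,130,10)}
CT=camT("wrist"); im,d=cams.get_image("wrist"); C=cloud("wrist",d,CT).reshape(-1,3); s=observe(); P=np.array(s["position"]); print(P.round(4))
R=np.array(s["tool_rot"]); t=np.arctan2(R[1,0],R[0,0]); c0=P-.102*R[:,0]; p0=(c0[0],c0[1],t)
obs=[]
for q in TB:
    for k in cams.mark_of("wrist",q)[:3]:
        u,v=k["location"][0]*512,k["location"][1]*384; e=proj("wrist",w(p0,TB[q]),CT)[0]; print(q,round(k["p"],2),round(u),round(v),e.round())
        if np.hypot(*(e-(u,v)))<30: obs.append(("wrist",CT,TB[q],np.array((u,v))))
if obs: p,r=fit(obs,p0); print("marks",p.round(4),np.degrees(p[2]).round(1),r.round(1).tolist())
# cloud fit: points near tube with z 6..25mm -> centre-line distance
arc=[(45-45*np.cos(a),45-45*np.sin(a)) for a in np.linspace(0,np.pi/2,12)]
ln=np.array([(x,0) for x in range(45,131,3)]+arc+[(0,y) for y in range(45,131,3)],float)
Q=C[(C[:,2]>.013)&(C[:,2]<.028)]
from scipy.spatial import cKDTree
def f(p):
    W=w(p,np.c_[ln,0*ln[:,0]])[:,:2]; return cKDTree(W).query(q2)[0]*1000
W=w(p0,np.c_[ln,0*ln[:,0]])[:,:2]; q2=Q[cKDTree(W).query(Q[:,:2])[0]<.025][:,:2]
r=least_squares(f,p0,loss="soft_l1",f_scale=3,diff_step=1e-4,x_scale=(.001,.001,.01)); p=r.x; print("cloud",len(q2),p.round(4),np.degrees(p[2]).round(1),np.median(f(p)).round(2), "bend",w(p,TB["tube_bend"]).round(4))
for q in TB: cv2.circle(im,tuple(proj("wrist",w(p,TB[q]),CT)[0].astype(int)),3,(255,0,0),1)
cv2.imwrite("pics/w4.png",cv2.resize(im[:,:,::-1],None,fx=1.4,fy=1.4)); print(s["time_s"])
E
python3 e.py
```

```text
[0.5213 0.0663 0.1877]
tube_bend 0.83 246 238 [247. 242.]
tube_end_a 0.9 257 142 [257. 143.]
tube_end_a 0.69 149 251 [257. 143.]
tube_end_b 0.9 257 142 [149. 252.]
tube_end_b 0.69 149 251 [149. 252.]
marks [ 0.4904 -0.0286  1.2617] 72.3 [[0.7, 2.0], [-0.2, -0.9], [-0.5, -0.2]]
cloud 2685 [ 0.4908 -0.0258  1.2571] 72.0 4.52 bend [[ 0.4824 -0.0094  0.01  ]]
14.9667
```

View pics/w4.png

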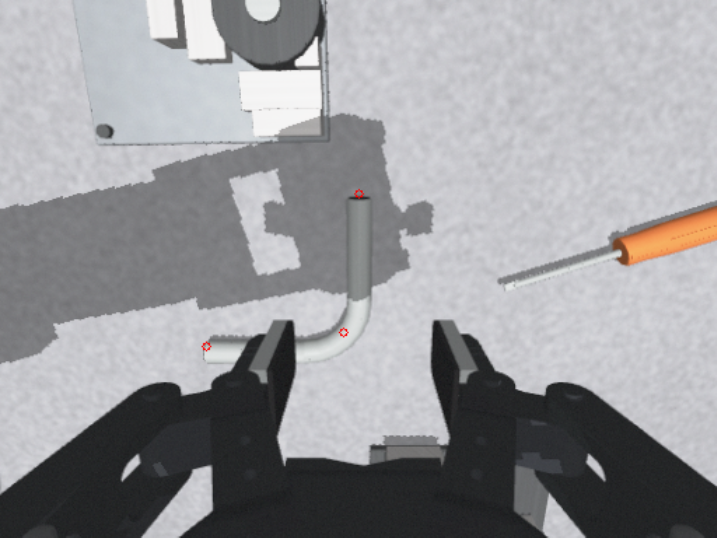

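The conduit lies flat on the bare bench: end a at (358,196), end b at (206,350), bend at (344,333). The jaws are clear of it. Next I take a close look at the stand before regrasping.

>>> {"method": "move_arm", "body": {
  "jaw": [5,5,5,5,5,5,5,5,5,5],
  "dp": [
    [-3.24,1.18,-1.4],
    [-3.1,1.52,-1.4],
    [-2.9,1.86,-1.4],
    [-2.68,2.18,-1.4],
    [-2.42,2.46,-1.4],
    [-2.12,2.72,-1.4],
    [-1.81,2.94,-1.4],
    [-1.47,3.12,-1.4],
    [0,0,0],
    [0,0,0]
  ],
  "turn": [
    [0,0,0.112],
    [0,0,0.112],
    [0,0,0.112],
    [0,0,0.112],
    [0,0,0.112],
    [0,0,0.112],
    [0,0,0.112],
    [0,0,0],
    [0,0,0],
    [0,0,0]
  ]
}}

```text
time_s: 15.95
position: [0.5303, -0.2111, 0.296]
tool_rot: [[0.89, 0.456, -0.002], [0.456, -0.89, 0.001], [-0.001, -0.002, -1.0]]
ft_force: [0.3, 0.5, -0.2]
grip_width: 0.0499
gripper_force: 0.0
```

```bash
cat > f.py <<'E'
from h import *
CT=camT("wrist"); im,d=cams.get_image("wrist"); C=cloud("wrist",d,CT); s=observe(); print(np.array(s["position"]).round(4))
p0=(.5157,-.2444,2.8087); obs=[]
for q in ST:
    for k in cams.mark_of("wrist",q)[:3]:
        u,v=k["location"][0]*512,k["location"][1]*384; e=proj("wrist",w(p0,ST[q]),CT)[0]; print(q,round(k["p"],2),round(u),round(v),e.round())
        if np.hypot(*(e-(u,v)))<25: obs.append(("wrist",CT,ST[q],np.array((u,v))))
p,r=fit(obs,p0); print("marks",p.round(4),np.degrees(p[2]).round(2),r.round(1).tolist())
np.savez("w5.npz",im=im,C=C,p=p)
c,s_=np.cos(p[2]),np.sin(p[2]); D=C.reshape(-1,3)-[p[0],p[1],0]; L=np.c_[c*D[:,0]+s_*D[:,1],-s_*D[:,0]+c*D[:,1],D[:,2]]*1000
B=L[(L[:,2]>4)&(L[:,2]<12)&(abs(L[:,0])<130)&(abs(L[:,1])<130)]; print("base",len(B),np.percentile(B,[.5,99.5],axis=0).round(1).tolist())
for nm,m,ax in(("a",(L[:,0]>15)&(L[:,0]<65)&(abs(L[:,1]+70)<45),1),("b",(L[:,1]>15)&(L[:,1]<65)&(abs(L[:,0]+70)<45),0)):
    A=L[m&(L[:,2]>20)]; T=A[A[:,2]>56]; F=A[(A[:,2]<36)]; print(nm,"all",len(A),A[:,ax].min().round(1),A[:,ax].max().round(1),"along",A[:,1-ax].min().round(1),A[:,1-ax].max().round(1),"tops z>56",len(T),[ (T[:,ax][sg*(T[:,ax]+70)>0].mean().round(1)) for sg in(-1,1)],"floor",len(F),np.percentile(F[:,ax],[2,50,98]).round(1) if len(F) else 0)
for q in ST: cv2.circle(im,tuple(proj("wrist",w(p,ST[q]),CT)[0].astype(int)),3,(255,0,0),1)
cv2.imwrite("pics/w5.png",cv2.resize(im[:,:,::-1],None,fx=1.4,fy=1.4))
plan((.4816,-.0131,.06),27.2)
E
python3 f.py
```

```text
[ 0.5302 -0.2097  0.2959]
seat_a 0.96 212 171 [210. 169.]
seat_a 0.93 345 173 [210. 169.]
seat_b 0.96 212 171 [344. 172.]
seat_b 0.93 345 173 [344. 172.]
seat_bend 0.87 278 117 [279. 115.]
stand 0.8 275 169 [275. 169.]
marks [ 0.514  -0.2458  2.8161] 161.35 [[-1.5, 0.1], [-0.2, -0.4], [0.6, -0.7], [1.0, 1.7]]
base 9667 [[-92.7, -94.0, 6.3], [79.0, 79.1, 10.7]]
a all 13368 -102.0 -35.5 along 15.0 65.0 tops z>56 12010 [np.float64(-81.2), np.float64(-62.2)] floor 721 [-91.  -68.5 -49.4]
b all 1981 -101.6 -36.5 along 15.0 64.9 tops z>56 619 [np.float64(-96.2), np.float64(-41.7)] floor 731 [-89.2 -69.3 -45.4]
pos [ 0.5305 -0.2083  0.297 ] yaw 27.35 tilt [-0.001  0.001 -1.   ] tool-shift total cm [  4.65 -19.55  23.72] yaw turn wz 0.003 rows>= 8
```

View pics/w5.png

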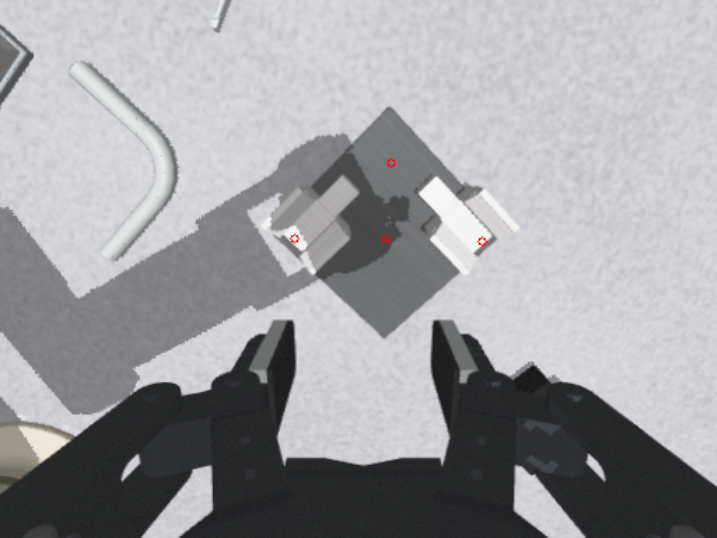

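The stand is fully in view: seats at (294,238) and (482,241), bend seat at (391,162). The conduit is in the same view with its ends at (78,68) and (110,255). I fit both from this one picture, so the errors they share cancel.

```bash
python3 - <<'E'
from h import *
from scipy.spatial import cKDTree
C=np.load("w5.npz")["C"].reshape(-1,3)
arc=[(45-45*np.cos(a),45-45*np.sin(a)) for a in np.linspace(0,np.pi/2,40)]
ln=np.array([(x,0) for x in np.arange(45,131,1.)]+arc+[(0,y) for y in np.arange(45,131,1.)])
p0=np.array((.490,-.0295,np.radians(72.2))); Q=C[(C[:,2]>.010)&(C[:,2]<.030)][:,:2]
W=w(p0,np.c_[ln,0*ln[:,0]])[:,:2]; q2=Q[cKDTree(W).query(Q)[0]<.02]
def f(p):
    W=w(p,np.c_[ln,0*ln[:,0]])[:,:2]; return np.r_[cKDTree(W).query(q2)[0]*1000, cKDTree(q2).query(W)[0]*1000]
r=least_squares(f,p0,diff_step=1e-4,x_scale=(.001,.001,.01)); p=r.x
print(len(q2),p.round(4),np.degrees(p[2]).round(2),np.sqrt((f(p)**2).mean()).round(2),"bend",w(p,(13,13,10)).round(4))
# stand yaw from base edges
ps=np.array((.5127,-.2464,np.radians(161.35))); D=C-[ps[0],ps[1],0]; 
best=[]
for da in np.radians(np.arange(-3,3.1,.25)):
    c,s=np.cos(ps[2]+da),np.sin(ps[2]+da); L=np.c_[c*D[:,0]+s*D[:,1],-s*D[:,0]+c*D[:,1],D[:,2]]*1000
    B=L[(L[:,2]>5)&(L[:,2]<70)&(abs(L[:,0])<120)&(abs(L[:,1])<120)]; q=np.percentile(B[:,:2],[1,99],axis=0); best.append((np.prod(q[1]-q[0]),np.degrees(da),np.round(q,1).tolist()))
print(min(best)); 
t=ps; b=w(t,(-57,-57,40)); print("seat bend",b.round(4),"phi stand",161.35+45-90)
E
```

```text
2563 [ 0.4911 -0.0313  1.2633] 72.38 5.06 bend [[ 0.4827 -0.015   0.01  ]]
(np.float64(30475.6565075682), np.float64(1.5000000000000002), [[-97.5, -99.6], [75.9, 76.1]])
seat bend [[ 0.5849 -0.2106  0.04  ]] phi stand 116.35
```

```bash
python3 - <<'E'
from h import *
C=np.load("w5.npz")["C"].reshape(-1,3); ps=(.5127,-.2464,np.radians(161.35)); D=C-[ps[0],ps[1],0]
c,s=np.cos(ps[2]),np.sin(ps[2]); L=np.c_[c*D[:,0]+s*D[:,1],-s*D[:,0]+c*D[:,1],D[:,2]]*1000
B=L[(L[:,2]>4.5)&(L[:,2]<70)&(abs(L[:,0])<115)&(abs(L[:,1])<115)]
def edge(ax,sg,lo,hi):
    pts=[]
    for t in np.arange(lo,hi,4):
        b=B[(B[:,1-ax]>t)&(B[:,1-ax]<t+4)][:,ax]
        if len(b)>5: pts.append((t+2,np.percentile(b,99 if sg>0 else 1)))
    pts=np.array(pts); k=np.polyfit(pts[:,0],pts[:,1],1); r=pts[:,1]-np.polyval(k,pts[:,0]); g=abs(r)<2; k=np.polyfit(pts[g,0],pts[g,1],1)
    print("xy"[ax],sg,len(pts),"slope deg",np.degrees(k[0]).round(2),"at0",k[1].round(1))
edge(0,1,-30,70);edge(1,1,-30,70);edge(0,-1,-90,0);edge(1,-1,-90,0)
for nm,m,ax in(("a",(abs(L[:,1]+70)<30),1),("b",(abs(L[:,0]+70)<30),0)):
    for lo in (-15,0,15,30,45):
        A=L[m&(L[:,1-ax]>lo)&(L[:,1-ax]<lo+15)]; T=A[(A[:,2]>26)&(A[:,2]<38)][:,ax]
        if len(T)>5: print(nm,lo,len(T),np.percentile(T,[2,50,98]).round(1))
E
```

```text
x 1 25 slope deg -0.34 at0 76.0
y 1 25 slope deg 0.77 at0 76.4
x -1 23 slope deg -0.34 at0 -93.0
y -1 23 slope deg 0.49 at0 -93.6
a -15 191 [-82.  -70.6 -59.2]
a 0 226 [-94.2 -70.6 -44.2]
a 15 210 [-90.  -69.6 -57. ]
a 30 202 [-82.1 -69.5 -56.8]
a 45 197 [-82.1 -69.5 -56.8]
b -15 178 [-80.3 -69.8 -59.4]
b 0 245 [-97.1 -70.5 -43.1]
b 15 204 [-83.1 -70.6 -57.9]
b 30 205 [-83.1 -70.6 -57.6]
b 45 198 [-83.1 -70.6 -57.9]
```

>>> {"method": "move_arm", "body": {
  "jaw": [5,5,5,5,5,5,5,5,5,5],
  "dp": [
    [0.58,-2.44,2.5],
    [0.58,-2.44,2.5],
    [0.58,-2.44,2.5],
    [0.58,-2.44,2.5],
    [0.58,-2.44,2.5],
    [0.58,-2.44,2.5],
    [0.58,-2.44,2.5],
    [0.58,-2.44,2.5],
    [0,0,0],
    [0,0,0]
  ],
  "turn": [
    [0,0,0],
    [0,0,0],
    [0,0,0],
    [0,0,0],
    [0,0,0],
    [0,0,0],
    [0,0,0],
    [0,0,0],
    [0,0,0],
    [0,0,0]
  ]
}}

```text
time_s: 17.03
position: [0.4814, -0.0131, 0.0969]
tool_rot: [[0.887, 0.461, -0.003], [0.461, -0.887, 0.001], [-0.002, -0.002, -1.0]]
ft_force: [-0.6, -0.0, 1.3]
grip_width: 0.05
gripper_force: 0.0
```

```bash
python3 - <<'E'
from h import *
plan((.4827,-.015,.0015),27.4)
CT=camT("wrist"); im,d=cams.get_image("wrist"); plan((.4827,-.015,.0015),27.4)
for q in ["tube_bend","tube_end_a"]:
    for k in cams.mark_of("wrist",q)[:2]:
        u,v=k["location"][0]*512,k["location"][1]*384; print(q,round(k["p"],2),round(u),round(v),onz("wrist",u,v,.01,CT).round(4))
print([(n,w((.4911,-.0313,1.2633),L).round(4)) for n,L in (("a",(130,0,10)),("b",(0,130,10)))])
s=observe();R=np.array(s["tool_rot"]);L=(cloud("wrist",d,CT).reshape(-1,3)-s["position"])@R*1000
z=s["position"][2]*1000
B=L[(abs(L[:,1])<20)&(L[:,2]>z-35)&(L[:,2]<z-12)]
for lo in range(-15,45,10):
    b=B[(B[:,0]>lo)&(B[:,0]<lo+10)]
    if len(b)>20: print(lo,len(b),np.percentile(b[:,1],[2,98]).round(1),b[:,2].min().round(1))
E
```

```text
pos [ 0.4814 -0.0131  0.0969] yaw 27.45 tilt [-0.003  0.001 -1.   ] tool-shift total cm [0.05 0.24 9.54] yaw turn wz 0.001 rows>= 3
pos [ 0.4825 -0.0143  0.0979] yaw 27.37 tilt [ 0. -0. -1.] tool-shift total cm [-0.02  0.07  9.64] yaw turn wz -0.001 rows>= 3
tube_bend 0.85 258 192 [ 0.4802 -0.0115  0.01  ]
tube_end_a 0.63 157 65 [0.5314 0.0968 0.01  ]
[('a', array([[0.5304, 0.0926, 0.01  ]])), ('b', array([[0.3672, 0.008 , 0.01  ]]))]
-15 308 [-15.7   4.2] 76.8
-5 302 [-13.2   5.7] 76.5
5 320 [-15.1   4.5] 76.4
15 354 [-19.1   2.3] 76.2
25 309 [-19.5  -2.3] 76.4
35 162 [-19.4  -9.2] 77.8
```

The bend's apex is centred along tool x and lies 4 mm toward −y. I correct for that, go down and grasp.

>>> {"method": "move_arm", "body": {
  "jaw": [5,5,5,5,5,5,5],
  "dp": [
    [0,-0.4,2.5],
    [0,0,2.5],
    [0,0,2],
    [0,0,1.5],
    [0,0,0.7],
    [0,0,0.4],
    [0,0,0]
  ],
  "turn": [
    [0,0,0],
    [0,0,0],
    [0,0,0],
    [0,0,0],
    [0,0,0],
    [0,0,0],
    [0,0,0]
  ]
}}

```text
time_s: 17.77
position: [0.4809, -0.0117, 0.0018]
tool_rot: [[0.889, 0.457, 0.0], [0.457, -0.889, -0.0], [0.0, 0.0, -1.0]]
ft_force: [-0.2, 0.2, -0.4]
grip_width: 0.0501
gripper_force: 0.0
```

>>> {"method": "move_arm", "body": {
  "jaw": [3.5,2.5,0,0,0,0,0,0],
  "dp": [
    [0,0,0],
    [0,0,0],
    [0,0,0],
    [0,0,0],
    [0,0,0],
    [0,0,0],
    [0,0,0],
    [0,0,0]
  ],
  "turn": [
    [0,0,0],
    [0,0,0],
    [0,0,0],
    [0,0,0],
    [0,0,0],
    [0,0,0],
    [0,0,0],
    [0,0,0]
  ],
  "force": 110
}}

```text
time_s: 18.43
position: [0.4811, -0.0116, 0.0029]
tool_rot: [[0.889, 0.458, 0.002], [0.458, -0.889, -0.001], [0.002, 0.002, -1.0]]
ft_force: [-1.9, -1.5, 9.1]
grip_width: 0.0171
gripper_force: 102.9
```

>>> {"method": "move_arm", "body": {
  "jaw": [0,0,0,0,0,0,0,0,0],
  "dp": [
    [0,0,-0.3],
    [0,0,-0.6],
    [0,0,-1],
    [0,0,-2],
    [0,0,-3],
    [0,0,-4],
    [0,0,-3],
    [0,0,-1.5],
    [0,0,0]
  ],
  "turn": [
    [0,0,0],
    [0,0,0],
    [0,0,0],
    [0,0,0],
    [0,0,0],
    [0,0,0],
    [0,0,0],
    [0,0,0],
    [0,0,0]
  ]
}}

```text
time_s: 19.18
position: [0.4817, -0.0114, 0.1592]
tool_rot: [[0.889, 0.458, 0.007], [0.458, -0.889, -0.002], [0.005, 0.005, -1.0]]
ft_force: [0.7, -0.4, -2.0]
grip_width: 0.0167
gripper_force: 103.8
```

```bash
cat > g.py <<'E'
from h import *
s=observe(); R=np.array(s["tool_rot"]); P=np.array(s["position"]); print("P",P.round(4),"yaw",np.degrees(np.arctan2(R[1,0],R[0,0])).round(2),"w",round(s["grip_width"],4),round(s["gripper_force"]),np.array(s["ft_force"]).round(1),np.array(s["wrist_torque"]).round(2))
CT=camT("wrist"); im,d=cams.get_image("wrist"); L=(cloud("wrist",d,CT).reshape(-1,3)-P)@R*1000
# conduit in tool frame: legs from corner (0,+18.4): directions (+-.707,-.707)
np.save("L.npy",L)
for sg in(1,-1):
    e=np.array((sg*.7071,-.7071)); n=np.array((-e[1],e[0])); D=L[:,:2]-(0,18.4); a=D@e; b=D@n
    for lo in(55,75,95,115):
        B=(a>lo)&(a<lo+15)&(abs(b)<25)&(L[:,2]<12)&(L[:,2]>-45)
        if B.sum()>10: print(sg,lo,B.sum(),"lat",np.percentile(b[B],[2,98]).round(1),(np.percentile(b[B],[2,98]).mean()).round(1),"top z",np.percentile(L[B,2],10).round(1))
    B=(abs(b)<8)&(L[:,2]<6)&(L[:,2]>-35)&(a<160)&(a>80)
    if B.sum(): print("end",np.percentile(a[B],99).round(1))
cv2.imwrite("pics/w6.png",cv2.resize(im[:,:,::-1],None,fx=1.4,fy=1.4))
E
python3 g.py; python3 -c "
from h import *
plan((.5849,-.2106,.14),116.9)"
```

```text
P [ 0.4817 -0.0114  0.1592] yaw 27.28 w 0.0167 104 [ 0.7 -0.4 -2. ] [-0.03 -0.1  -0.03]
1 55 1508 lat [-7.8 10. ] 1.1 top z -17.5
1 75 1647 lat [-8.1  9.7] 0.8 top z -17.6
1 95 1779 lat [-8.1  9.6] 0.8 top z -17.5
1 115 1798 lat [-8.1  9.6] 0.8 top z -17.5
end 129.1
-1 75 12 lat [6.5 7.7] 7.1 top z -14.6
-1 95 16 lat [6.6 7.6] 7.1 top z -14.4
end 104.3
pos [ 0.4807 -0.0112  0.1569] yaw 27.27 tilt [ 0.003 -0.001 -1.   ] tool-shift total cm [ 0.12 22.49  1.73] yaw turn wz -1.564 rows>= 14
```

>>> {"method": "move_arm", "body": {
  "jaw": [0,0,0,0,0,0,0,0,0,0,0,0],
  "dp": [
    [0,1.61,0],
    [-0.18,1.6,0],
    [-0.36,1.57,0],
    [-0.53,1.52,0],
    [-0.7,1.45,0],
    [-0.85,1.37,0],
    [-1,1.26,0],
    [-1.13,1.14,0],
    [-1.25,1.01,0],
    [-1.36,0.86,0],
    [-1.45,0.7,0],
    [-1.52,0.53,0]
  ],
  "turn": [
    [0,0,-0.1117],
    [0,0,-0.1117],
    [0,0,-0.1117],
    [0,0,-0.1117],
    [0,0,-0.1117],
    [0,0,-0.1117],
    [0,0,-0.1117],
    [0,0,-0.1117],
    [0,0,-0.1117],
    [0,0,-0.1117],
    [0,0,-0.1117],
    [0,0,-0.1117]
  ]
}}

```text
time_s: 20.23
position: [0.5683, -0.1832, 0.1532]
tool_rot: [[-0.248, 0.969, -0.004], [0.969, 0.248, 0.002], [0.003, -0.003, -1.0]]
ft_force: [0.1, 0.1, -3.7]
grip_width: 0.017
gripper_force: 103.6
```

>>> {"method": "move_arm", "body": {
  "jaw": [0,0,0,0,0],
  "dp": [
    [-1.57,0.36,0.5],
    [-1.6,0.19,0.5],
    [0,0,0.5],
    [0,0,0],
    [0,0,0]
  ],
  "turn": [
    [0,0,-0.1117],
    [0,0,-0.1117],
    [0,0,0],
    [0,0,0],
    [0,0,0]
  ]
}}

```text
time_s: 20.65
position: [0.5826, -0.2108, 0.139]
tool_rot: [[-0.45, 0.893, -0.003], [0.893, 0.45, 0.002], [0.003, -0.002, -1.0]]
ft_force: [0.7, -0.1, -2.9]
grip_width: 0.0168
gripper_force: 103.5
```

```bash
cat >> g.py <<'E'
p=(.5127,-.2464,np.radians(161.9))
for n,L_ in (("corner",(-70,-70,40)),("a",(60,-70,40)),("b",(-70,60,40))): print(n,((w(p,L_)[0]-P)@R*1000).round(1))
# stand channels in stand frame from this view
W=(L/1000)@R.T+P; D=W-[p[0],p[1],0]; c,s_=np.cos(p[2]),np.sin(p[2]); S=np.c_[c*D[:,0]+s_*D[:,1],-s_*D[:,0]+c*D[:,1],D[:,2]]*1000
for nm,ax in(("a",1),("b",0)):
    for lo in(0,15,30,45):
        m=(abs(S[:,ax]+70)<45)&(S[:,1-ax]>lo)&(S[:,1-ax]<lo+15); A=S[m&(S[:,2]>20)&(S[:,2]<38)][:,ax]; T=S[m&(S[:,2]>54)&(S[:,2]<64)][:,ax]; U=S[m&(S[:,2]>85)][:,ax]
        print(nm,lo,"floor",len(A),np.percentile(A,[3,97]).round(1) if len(A)>5 else "","tops",len(T),np.percentile(T,[1,99]).round(1) if len(T)>5 else "","tube",len(U),np.percentile(U,[2,98]).round(1) if len(U)>5 else "")
print(s["time_s"])
E
python3 g.py
```

```text
P [ 0.5826 -0.2108  0.139 ] yaw 116.75 w 0.0168 103 [ 0.7 -0.1 -2.9] [ 0.03 -0.03  0.01]
1 55 1508 lat [-7.  10.8] 1.9 top z -17.3
1 75 1634 lat [-7.3 10.5] 1.6 top z -17.5
1 95 1775 lat [-7.4 10.4] 1.5 top z -17.5
1 115 1851 lat [-7.4 10.4] 1.5 top z -17.5
end 129.7
-1 75 14 lat [7.3 8.2] 7.7 top z -14.3
-1 95 13 lat [7.2 8.1] 7.6 top z -13.8
end 104.5
corner [-0.4 20.7 98.9]
a [ 91.3 -71.5  99.4]
b [-92.5 -71.   98.8]
a 0 floor 594 [-94.2 -59.3] tops 25 [-102.7  -91.4] tube 1580 [-79.3 -61.6]
a 15 floor 577 [-81.  -57.7] tops 393 [-103.2  -90.6] tube 1698 [-79.3 -61.4]
a 30 floor 609 [-81.2 -57.5] tops 408 [-103.1  -90.5] tube 1797 [-79.3 -61.5]
a 45 floor 622 [-81.1 -57.6] tops 429 [-103.3  -90.5] tube 1903 [-79.3 -61.4]
b 0 floor 272 [-61.3 -39.1] tops 45 [-48.4 -37.1] tube 0 
b 15 floor 141 [-68.7 -37. ] tops 242 [-49.5 -36.9] tube 35 [-61. -60.]
b 30 floor 163 [-70.6 -36.9] tops 222 [-49.6 -36.8] tube 8 [-61.1 -60.6]
b 45 floor 152 [-71.3 -36.8] tops 41 [-40.5 -36.7] tube 0 
20.65
```

View pics/w6.png

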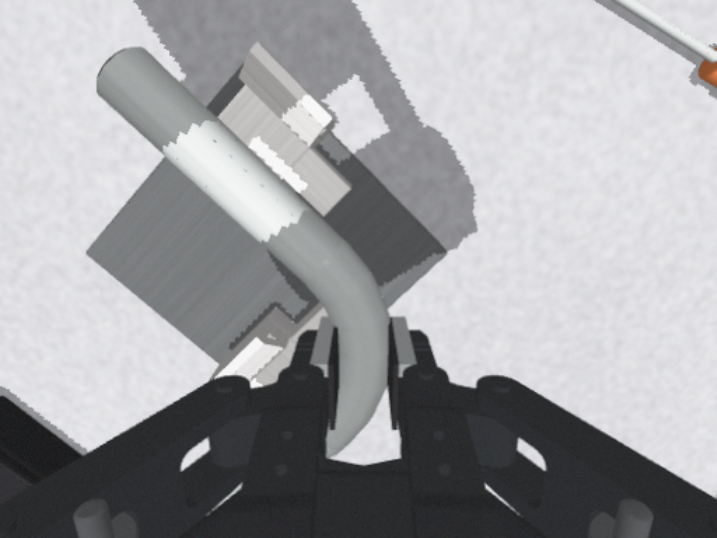

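The wrist view shows leg a above its notch: tube centre −70.4 mm against channel centre −70.2 mm. Leg b agrees to about 0.5 mm. So I lower straight down, gently at the end.

>>> {"method": "move_arm", "body": {
  "jaw": [0,0,0,0,0,0,0,0,0,0],
  "dp": [
    [0,0,1],
    [0,0,2],
    [0,0,2],
    [0,0,1.2],
    [0,0,0.8],
    [0,0,0.7],
    [0,0,0.7],
    [0,0,0.5],
    [0,0,0.5],
    [0,0,0]
  ],
  "turn": [
    [0,0,0],
    [0,0,0],
    [0,0,0],
    [0,0,0],
    [0,0,0],
    [0,0,0],
    [0,0,0],
    [0,0,0],
    [0,0,0],
    [0,0,0]
  ]
}}

```text
time_s: 21.53
position: [0.5832, -0.2115, 0.0459]
tool_rot: [[-0.452, 0.892, -0.001], [0.892, 0.452, 0.0], [0.001, -0.001, -1.0]]
ft_force: [-0.8, 0.7, -3.1]
grip_width: 0.0166
gripper_force: 103.4
```

>>> {"method": "move_arm", "body": {
  "jaw": [0,0,0,0],
  "dp": [
    [0,0,0.3],
    [0,0,0.2],
    [0,0,0.1],
    [0,0,0]
  ],
  "turn": [
    [0,0,0],
    [0,0,0],
    [0,0,0],
    [0,0,0]
  ]
}}

```text
time_s: 21.87
position: [0.5834, -0.2116, 0.0406]
tool_rot: [[-0.452, 0.892, -0.0], [0.892, 0.452, 0.0], [0.0, 0.0, -1.0]]
ft_force: [-0.3, -0.4, -3.0]
grip_width: 0.0167
gripper_force: 103.5
```

>>> {"method": "move_arm", "body": {
  "jaw": [0,0,0,0,0,0],
  "dp": [
    [0,0,0.2],
    [0,0,0.15],
    [0,0,0.15],
    [0,0,0.1],
    [0,0,0],
    [0,0,0]
  ],
  "turn": [
    [0,0,0],
    [0,0,0],
    [0,0,0],
    [0,0,0],
    [0,0,0],
    [0,0,0]
  ]
}}

```text
time_s: 22.37
position: [0.5834, -0.2117, 0.0346]
tool_rot: [[-0.452, 0.892, -0.0], [0.892, 0.452, 0.0], [0.0, -0.0, -1.0]]
ft_force: [-0.0, -0.9, -2.8]
grip_width: 0.0168
gripper_force: 103.5
```

>>> {"method": "move_arm", "body": {
  "jaw": [0,0,0,0],
  "dp": [
    [0,0,0.1],
    [0,0,0.1],
    [0,0,0],
    [0,0,0]
  ],
  "turn": [
    [0,0,0],
    [0,0,0],
    [0,0,0],
    [0,0,0]
  ]
}}

```text
time_s: 22.7
position: [0.5836, -0.2117, 0.0329]
tool_rot: [[-0.452, 0.892, 0.0], [0.892, 0.452, -0.0], [-0.0, 0.0, -1.0]]
ft_force: [-0.4, 0.1, 1.0]
grip_width: 0.0168
gripper_force: 104.0
```

Contact came at the expected seat height. Releasing.

>>> {"method": "move_arm", "body": {
  "jaw": [1.9,2.1,2.4,3,4,5,5],
  "dp": [
    [0,0,0.03],
    [0,0,0],
    [0,0,0],
    [0,0,0],
    [0,0,0],
    [0,0,0],
    [0,0,0]
  ],
  "turn": [
    [0,0,0],
    [0,0,0],
    [0,0,0],
    [0,0,0],
    [0,0,0],
    [0,0,0],
    [0,0,0]
  ]
}}

```text
time_s: 23.28
position: [0.5835, -0.2117, 0.0323]
tool_rot: [[-0.452, 0.892, -0.0], [0.892, 0.452, -0.0], [-0.0, -0.0, -1.0]]
ft_force: [0.3, 0.3, 0.0]
grip_width: 0.0498
gripper_force: 0.0
```

>>> {"method": "move_arm", "body": {
  "jaw": [5,5,5,5,5,5,5,5,5,5,5],
  "dp": [
    [0,0,-1],
    [0,0,-2],
    [0,0,-3],
    [0,0,-4],
    [0,0,-4],
    [0,0,-4],
    [0,0,-4],
    [3,0,-1],
    [3,0,0],
    [1,0,0],
    [0,0,0]
  ],
  "turn": [
    [0,0,0],
    [0,0,0],
    [0,0,0],
    [0,0,0],
    [0,0,0],
    [0,0,0],
    [0,0,0],
    [0,0,0],
    [0,0,0],
    [0,0,0],
    [0,0,0]
  ]
}}

```text
time_s: 24.2
position: [0.551, -0.1473, 0.2637]
tool_rot: [[-0.454, 0.891, 0.001], [0.891, 0.454, -0.0], [-0.001, 0.001, -1.0]]
ft_force: [1.1, -0.5, 0.2]
grip_width: 0.0498
gripper_force: 0.0
```

```bash
cat > i.py <<'E'
from h import *
p=(.5127,-.2464,np.radians(161.9)); TT={"scene":None,"side":None,"wrist":None}; out=[]
for n in TT:
    CT=camT(n); im,d=cams.get_image(n); W=cloud(n,d,CT).reshape(-1,3)
    D=W-[p[0],p[1],0]; c,s_=np.cos(p[2]),np.sin(p[2]); S=np.c_[c*D[:,0]+s_*D[:,1],-s_*D[:,0]+c*D[:,1],D[:,2]]*1000
    for nm,ax in(("a",1),("b",0)):
        for lo in(-25,0,20,40,52):
            m=(abs(S[:,ax]+70)<5)&(S[:,1-ax]>lo)&(S[:,1-ax]<lo+12)&(S[:,2]<90); 
            if m.sum()>3: print(n,nm,lo,m.sum(),"top z",np.median(S[m,2]).round(1),end="; ")
    print()
    if n=="scene": out.append(cv2.resize(im[130:280,170:370],(800,600))[:, :400] if 0 else cv2.resize(im[120:290,170:430],(520,340)))
    if n=="wrist": out.append(cv2.resize(im,(453,340)))
im=np.hstack([cv2.resize(o,(400,300)) for o in out]); cv2.imwrite("pics/fin.png",im[:,:,::-1])
s=observe(); print(s["time_s"],np.array(s["position"]).round(3))
E
python3 i.py
```

```text
scene a -25 13 top z 46.8; scene a 0 7 top z 50.1; scene a 20 7 top z 50.0; scene a 40 7 top z 50.1; scene a 52 5 top z 49.6; scene b -25 12 top z 49.8; scene b 0 8 top z 50.9; scene b 20 9 top z 51.0; scene b 40 7 top z 50.0; scene b 52 4 top z 49.5; 
side a -25 5 top z 47.3; side a 20 6 top z 46.9; side a 40 5 top z 47.8; side a 52 10 top z 39.6; side b -25 6 top z 45.6; side b 0 7 top z 48.0; side b 20 5 top z 48.1; side b 40 8 top z 46.1; side b 52 15 top z 44.2; 
wrist a -25 76 top z 49.5; wrist a 0 80 top z 49.6; wrist a 20 84 top z 49.7; wrist a 40 85 top z 49.8; wrist a 52 75 top z 49.5; wrist b -25 69 top z 49.5; wrist b 0 60 top z 49.7; wrist b 20 56 top z 49.5; wrist b 40 56 top z 49.6; wrist b 52 21 top z 49.9; 
24.35 [ 0.552 -0.15   0.262]
```

View pics/fin.png

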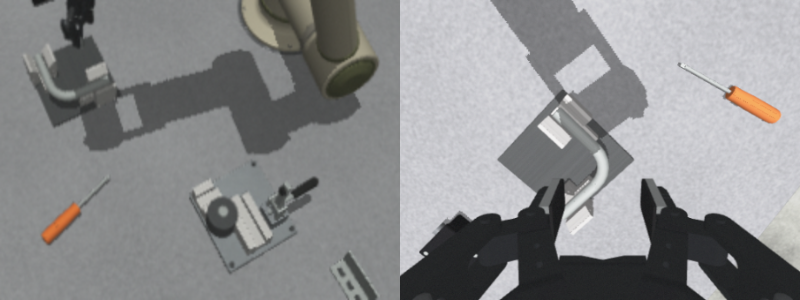

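The conduit lies in the stand with both legs' tops at 49.5–50 mm, so it is fully down. The clamp is still open and the bystanders have not moved, so I hand the job in.

```bash
python3 -c "
from rig import ticket
print(ticket.close_job())"
```

```text
the job is handed in; nothing more can be done
None
```

The job is handed in after about 24 s of robot time: the clamp is open, the conduit lies fully down in both notches and is released, and the pictures show no movement of the bystanders; the hand-in returned no verdict.

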